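# Pop the handset compartment

### The job

The mug is standing on the black push-to-open lid of the white console. Slide it along, upright and without lifting it, onto the fixed white top beside the lid so it is wholly off the lid; then press down near the free edge of the shut lid until its catch lets go, and let it spring ajar by itself. Leave the mug standing on the white top, the lid ajar, and the other things on the table where they are.

Things in the scene. Friction and masses are not known exactly. Their poses are not given: they have to be found in the camera images.
- console: Low white media console, fixed: 200 mm deep (its x), 420 wide (its y), 90 high. Origin: centre of its underside; z up, front = -x side, roughly towards the robot. From y -210 to +5 mm its top is solid, flat, white (z 90). Black lid at y +10 to +195, x -100 to +80 mm, upper face z 91: a thing slid from lid to white top steps down 1 mm. White wall, 90 high, at y +200 to +210.
- top_mid (a point): Middle of the fixed white top, on its surface (console x 0, y -110, z 90 mm): room for the mug.
- lid_press (a point): Good place to press: on the black lid's upper face, mid-width, 12 mm in from its free front edge (console x -88, y +102.5, z 91 mm when shut); moves with the lid. Touch latch: about 5 mm down here (some 7 N; stop at 7.5 mm) lets the catch go for good; when the finger lifts, a spring swings the lid up in under a second. It does not catch again. The mug's weight alone does not trip it.
- lid (a joint): Angle of the black lid (180 x 185 mm, 10 mm thick) about its hinge along console y at console x +80, z 81 mm. 0 = shut and caught, positive = open upwards, about -0.03 = pressed in to where the catch lets go, -0.045 = stop. Sprung ajar it rests at about 0.46 rad, its free edge some 80 mm higher than when shut.
- mug: Loose grey mug with a dark band, about 300 g, 88 mm tall, outer radius 43 mm at its widest (14 mm above the foot), 37 at the rim. Origin: centre of underside, z up; handle on its +y side, reaching 74 mm from the axis. Starts on the lid, handle roughly to the console's front (within 25 deg), clear of the side to push on. Pushed within 45 mm of its foot it slides without tipping.
- remote: Black remote control lying on the table, 45 x 160 x 18 mm, long side along its y; origin centre of underside. Leave alone.
- candle: Amber glass candle jar with metal cap, 70 mm diameter, 75 mm tall; origin centre of underside. Leave alone.
- statuette: Small brass-coloured statuette, foot 56 mm diameter, 147 mm tall; origin centre of underside. Leave alone.
- tumbler: Blue ceramic cup, 72 mm diameter, 100 mm tall; origin centre of underside. Leave alone.
There are look-alikes about, which are no part of the job. What is shaped like the mug but yellow is not meant.

How it is judged:
By the outcome, as a careful person would: the job done as asked, in the order asked, and still so for the second after the job is handed in, with the robot touching nothing.
It also fails if it takes over 51 s, if anything falls off the work surface, if the arm or the gripper's body presses on something with over 40 N, if the wrist force passes 120 N, or if a joint passes its speed limit or range.

### The arm

A 7-joint arm with a two-finger parallel gripper is mounted at the origin on the work surface. World frame = base frame: x ahead of the robot, y to its left, z up, the work surface at z = 0. Lengths are in m, angles in rad, forces in N, time in s.
With the tool pointing down it reaches from about 0.35 to 0.9 m from the base axis. Payload 8.1 kg.
Tool frame: the origin (TCP) lies where the fingers leave the gripper's body, on its centre line; the fingertips stand 66 mm ahead of it and the grasp point (between the pads) lies 47 mm ahead of it (arm.tip_reach is the distance from the TCP to the fingertips, in m); z points along the fingers, y is the direction in which the jaws open and shut (so a half turn about z gives the same grasp; the last joint's range is limited). The gripper opens to 92 mm and grips with 3 to 60 N. Pads are 19 mm wide; open, the fingers measure 130 mm over their backs; the gripper's body (75 mm by 190 mm) begins 47 mm behind the grasp point.
Start: joints at [-1.295, 0.434, 0.025, 1.573, -0.012, 1.134, -0.075], TCP at [0.231, 0.581, 0.292] pointing down, gripper open.
Joint ranges: [-2.62, 2.62], [-0.44, 2.09], [-1.27, 1.32], [0.08, 2.57], [-1.32, 4.46], [0.12, 2], [-2.74, 2.74]. Speed limits (rad/s): [2.22, 2.22, 3.01, 3.01, 3.14, 3.14, 3.14].

### API

Orientations are given as a rotation vector (axis times angle).
In Python, from cell import arm gives the robot as it stands.
- The arm moves only by the tool carry_out, never from a script. Its argument "plan" is a list of rows, each a list of 5 numbers: the shift along the world's x, y, z in cm, then the turn about the world's z in rad, then the finger opening in cm, from 0 to 9.18. In form: [[tx, ty, tz, spin, fingers], ...]. A call has 1 to 20 rows; each row is the pose to reach, as a shift and turn from the pose measured when the call began; what a row does not reach only later rows make up. A row lasts 1/10 s, in which the tool goes at most 50 mm and 8.59 degrees, less where a joint would pass 70% of its speed; a pose out of reach is approached as far as the arm can. A call with a gripper value outside its range is refused whole. The fingers move at their own pace and stop on an object; "squeeze" is the grip in N (left out, the last holds). Time passes only in rows, so rows that repeat a pose let the fingers close. It gives the time, the measured TCP pose, the force and the opening at its end, in the units of the state.
- arm.observe(): the state, without advancing time (a new reading comes with each control period).
- arm.get_image(name): name is "scene" or "top" or "wrist"; returns (picture, depth): 400x640x3 uint8, red, green, blue; 400x640 float32, m along the optical axis (not along the pixel's ray), 0 where there is no reading.
- arm.get_calibration(name): a dict with "intrinsics" (3x3 intrinsics, pixels), "rvec" (rotation vector, rad) and "tvec" (3), from world to camera coordinates, as OpenCV has them; the wrist camera has in their place "tool_from_camera" (4x4, takes a point from camera to tool coordinates, whose origin is the TCP and whose axes are the flange's). Camera axes: x right, y down, z forward; pixel columns grow to the right and rows downward; lengths in m; the calibration is good to about 2 mm. A picture is of the moment at which its call begins: read the wrist's pose just before it. get_calibration takes no time and is no camera call.
- arm.sign_off(): hands the job in, once; it reports no verdict.
The state is a dict: "clock": time; "joints": joint angles; "dq": joint speeds; "joint_efforts": joint torques, N m; "position": TCP position; "ee_rot": TCP orientation; "force": force on the tool from outside, world axes, zero at the start; "ft_torque": the same for the moment, N m; "width": opening from 0.0 (shut) to 1.0 (fully open).
Only numpy, scipy, OpenCV 4.12 (cv2) and the standard library are available. Lean on these libraries where they do the work, as an engineer would, in place of code of your own. Each camera call takes 0.05 s, during which the arm holds its last target. There are 200 camera calls.

## Working session

There is one attempt and no reset: what is moved stays moved. The work goes in short steps, Python scripts to look and compute and a tool call to move; the robot and the scene stay as the last step left them, time stands still between calls to the robot, and variables do not carry over. Pictures are saved under pics/ and viewed, about 8 in all and at most 12, crops included, and the job is handed in when it is done.

Besides the shell and the picture viewer there is one more tool, called after "Request:" by a JSON object that holds its "method" and its "body", one argument or row to a line. carry_out: Moves the arm, as the interface text tells. Its arguments: {"type":"object","properties":{"plan":{"type":"array"},"squeeze":{"type":"number"}},"required":["plan"]}

```bash
mkdir -p pics; cat > h.py <<'E'
import numpy as np, cv2
from cell import arm
def world(name, img_depth=None):
    c=arm.get_calibration(name); K=np.array(c["intrinsics"])
    s=arm.observe(); p,d=arm.get_image(name)
    v,u=np.mgrid[0:400,0:640]
    X=np.stack([(u-K[0,2])/K[0,0]*d,(v-K[1,2])/K[1,1]*d,d],-1)
    if name=="wrist":
        T=np.array(c["tool_from_camera"]); X=X@T[:3,:3].T+T[:3,3]
        R=cv2.Rodrigues(np.array(s["ee_rot"],float))[0]; X=X@R.T+np.array(s["position"])
    else:
        R=cv2.Rodrigues(np.array(c["rvec"],float))[0]; X=(X-np.array(c["tvec"]).ravel())@R
    X[d==0]=np.nan
    return p,X
def save(n,p): cv2.imwrite("pics/"+n,cv2.cvtColor(p,cv2.COLOR_RGB2BGR))
E
python3 - <<'E'
from h import *
for n in("top","scene"):
    p,X=world(n); save(n+"0.png",p); np.save(n+"0.npy",X)
s=arm.observe(); print(s)
R=cv2.Rodrigues(np.array(s["ee_rot"],float))[0]; print(R.round(3), arm.tip_reach)
E
```

```text
{'clock': 0.1, 'joints': array([-1.29460539,  0.43514433,  0.02496174,  1.57396472, -0.01159686,
        1.13401322, -0.07507382]), 'dq': array([-0.00317455, -0.00154516, -0.00179243, -0.00194651,  0.0012478 ,
       -0.00035375,  0.00074717]), 'joint_efforts': array([ 4.63216013e-03, -6.69115877e+01,  9.89046581e-01, -3.15146685e+01,
       -6.04478270e-02,  3.74202244e-02,  3.79152607e-05]), 'position': array([0.23102809, 0.58035426, 0.29154484]), 'ee_rot': array([-5.91473885e-01, -3.08527020e+00,  2.16422798e-03]), 'force': array([ 0.48691707, -1.18579927,  0.40736541]), 'ft_torque': array([ 0.03841993,  0.02405946, -0.05171452]), 'width': 1.0014187626394817}
[[-0.929  0.37  -0.   ]
 [ 0.37   0.929 -0.001]
 [-0.    -0.001 -1.   ]] 0.0655
```

View pics/top0.png

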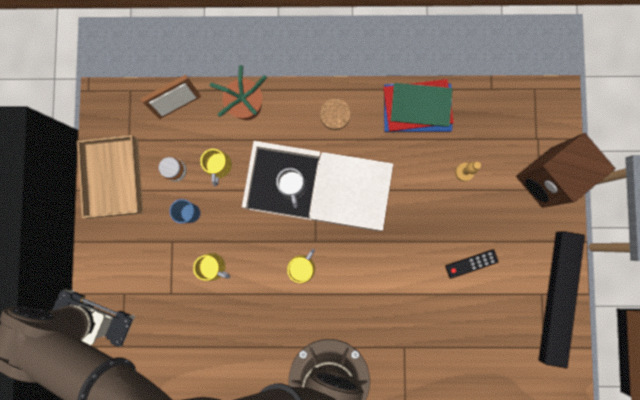

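View pics/scene0.png

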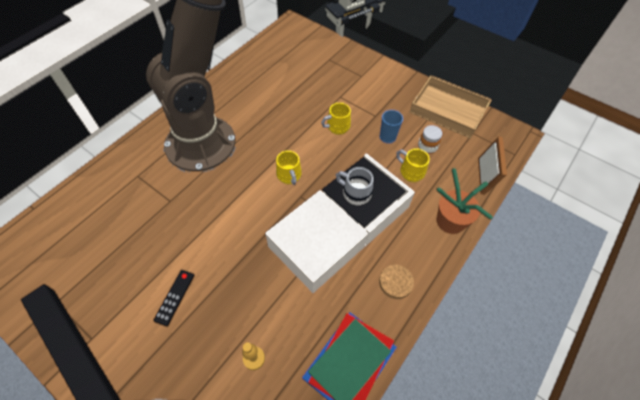

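The top view shows the console with its lid (282,180) on the left, white top (350,190) on the right, and the grey mug at (290,182) with its handle towards the robot. Yellow mugs are at (300,270), (208,267) and (214,160). Next I fit the console and mug poses.

```bash
python3 - <<'E'
from h import *
X=np.load("top0.npy"); p=cv2.imread("pics/top0.png")
z=X[...,2]; m=(z>.08)&(z<.105); b=np.zeros_like(m); b[130:240,235:400]=1; m&=b
mug=(z>.12)&b
m2=m|mug
pts=X[m2][:,:2].astype(np.float32)
r=cv2.minAreaRect(pts); print("rect",r); print("zmed",np.nanmedian(z[m]))
# centre and yaw
box=cv2.boxPoints(r); print(box)
e=box-np.roll(box,-1,0); l=np.linalg.norm(e,axis=1); a=e[l.argmax()]; a=a*np.sign(a[1])
yaw=np.arctan2(-a[0],a[1]); c=np.array(r[0]); print("yaw",yaw,"c",c,"sizes",l)
R=np.array([[np.cos(yaw),-np.sin(yaw)],[np.sin(yaw),np.cos(yaw)]])
P=lambda x,y: c+R@np.array([x,y])
print("press",P(-.088,.1025),"top_mid",P(0,-.11))
g=p.max(2)<90
L=X[m&g][:,:2]; q=(L-c)@R; print("lid local 1-99%",np.percentile(q,[1,99],axis=0))
rim=X[(z>.165)&(z<.19)&b]; print("rim n",len(rim),rim.min(0),rim.max(0))
(cx,cy),rad=cv2.minEnclosingCircle(rim[:,:2].astype(np.float32)); print(cx,cy,rad)
hi=X[mug]; print("z>.12",len(hi),hi.min(0),hi.max(0))
lc=(hi[:,:2]-c)@R; print("mug local",lc.min(0),lc.max(0), "rimc local",(np.array([cx,cy])-c)@R)
for n,(u,v) in dict(yel=(300,270),tumb=(184,212),yel2=(214,162)).items(): print(n,X[v,u])
E
```

```text
rect ((0.5850198268890381, 0.03325986862182617), (0.4207226634025574, 0.20140373706817627), 80.54878997802734)
zmed 0.09085379192273974
[[ 0.45114195 -0.15770996]
 [ 0.64981186 -0.19078201]
 [ 0.7188977   0.2242297 ]
 [ 0.5202278   0.25730175]]
yaw -0.1649546 c [0.58501983 0.03325987] sizes [0.20140381 0.42072266 0.20140381 0.42072266]
press [0.51504563 0.14881878] top_mid [ 0.566957   -0.07524697]
lid local 1-99% [[-0.09722129  0.01436045]
 [ 0.0777189   0.19272887]]
rim n 190 [0.51881136 0.07107993 0.16515724] [0.62208443 0.14393864 0.18916631]
0.5704479217529297 0.10357054322957993 0.05264148488640785
z>.12 332 [0.51406557 0.06744331 0.1202493 ] [0.62208443 0.14639882 0.18916631]
mug local [-0.08053148  0.03228815] [0.02462227 0.11229324] rimc local [-0.02591965  0.06696345]
yel [0.33030945 0.08839406 0.01053079]
tumb [0.50981228 0.45056942 0.01217243]
yel2 [0.66764403 0.36039718 0.00790895]
```

Console fit is 421 x 201 mm at z 91 mm, so it is good: yaw -0.165, centre (0.585, 0.033). The mug is at about (0.584, 0.107), with a rim height of 0.179. I'll go above the push start, +y of the mug, with the jaws along console x.

Request:
{"method": "carry_out", "body": {
  "plan": [
    [36.4, -40.8, 0, -1.36, 4],
    [36.4, -40.8, 0, -1.36, 4],
    [36.4, -40.8, 0, -1.36, 4],
    [36.4, -40.8, 0, -1.36, 4],
    [36.4, -40.8, 0, -1.36, 4],
    [36.4, -40.8, 0, -1.36, 4],
    [36.4, -40.8, 0, -1.36, 4],
    [36.4, -40.8, 0, -1.36, 4],
    [36.4, -40.8, 0, -1.36, 4],
    [36.4, -40.8, 0, -1.36, 4],
    [36.4, -40.8, 0, -1.36, 4],
    [36.4, -40.8, 0, -1.36, 4],
    [36.4, -40.8, 0, -1.36, 4],
    [36.4, -40.8, 0, -1.36, 4],
    [36.4, -40.8, 0, -1.36, 4],
    [36.4, -40.8, 0, -1.36, 4]
  ]
}}

```text
clock: 1.7
position: [0.5944, 0.1737, 0.2915]
ee_rot: [-2.397, -2.029, 0.001]
force: [-0.4, 0.7, -0.3]
width: 0.437
```

```bash
python3 - <<'E'
from h import *
s=arm.observe(); R=cv2.Rodrigues(np.array(s["ee_rot"],float))[0]
print(s["clock"],s["position"],R.round(3),s["force"],s["joints"].round(2),s["width"])
p,X=world("wrist"); save("w1.png",p); np.save("w1.npy",X)
c=np.array([.585,.0333]);y=-.165;Q=np.array([[np.cos(y),-np.sin(y)],[np.sin(y),np.cos(y)]])
z=X[...,2]; L=(X[...,:2]-c)@Q
m=(z>.115)&(z<.2)&(abs(L[...,0])<.11)&(L[...,1]>0)&(L[...,1]<.13)
q=L[m]; print(len(q), q.min(0),q.max(0), z[m].max())
g=p.max(2)<60; k=m*0+((abs(z-.091)<.006)&g&(abs(L[...,0])<.13)&(L[...,1]>-.03)&(L[...,1]<.23))
if k.any(): print("lid",np.percentile(L[k>0],[1,99],axis=0),np.median(z[k>0]))
E
```

```text
1.7 [0.5943663  0.17368844 0.29153751] [[ 0.165  0.986 -0.002]
 [ 0.986 -0.165  0.001]
 [ 0.    -0.002 -1.   ]] [-0.4316445   0.73764565 -0.32629215] [-0.68  0.45  0.46  1.61 -0.21  1.13 -0.34] 0.4369418006517694
5173 [-0.05062064  0.03726104] [0.0215239  0.11697655] 0.18123218182234865
lid [[-0.09519548  0.07614482]
 [ 0.07696844  0.19255413]] 0.09160998543930039
```

View pics/w1.png

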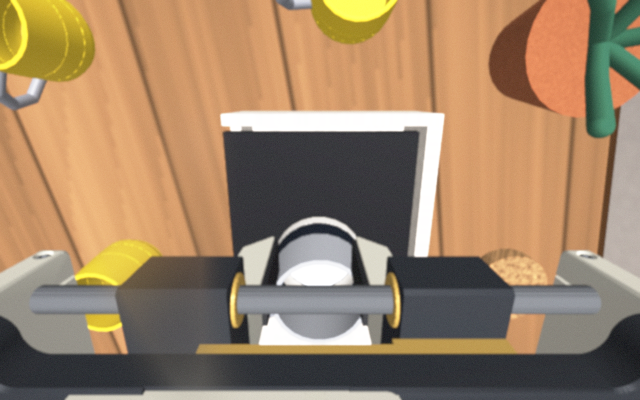

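The wrist picture shows the mug at (318,270), centred between the fingers, and the lid clear behind it; numbers agree with the top view. Descend, then push.

Request:
{"method": "carry_out", "body": {
  "plan": [
    [0, 0, -4, 0, 4],
    [0, 0, -8, 0, 4],
    [0, 0, -10.3, 0, 4],
    [0, 0, -10.3, 0, 4],
    [-0.3, -1.5, -10.3, 0, 4],
    [-0.4, -2.3, -10.3, 0, 4],
    [-0.5, -3, -10.3, 0, 4],
    [-0.6, -3.7, -10.3, 0, 4],
    [-0.7, -4.4, -10.3, 0, 4],
    [-0.9, -5.1, -10.3, 0, 4],
    [-0.9, -5.1, -10.3, 0, 4]
  ]
}}

```text
clock: 2.85
position: [0.5857, 0.1214, 0.1892]
ee_rot: [-2.399, -2.028, 0.0]
force: [-0.0, 0.6, 1.1]
width: 0.439
```

```bash
cat > mug.py <<'E'
from h import *
c=np.array([.585,.0333]);y=-.165;Q=np.array([[np.cos(y),-np.sin(y)],[np.sin(y),np.cos(y)]])
s=arm.observe(); print(s["clock"],"tcp local",(s["position"][:2]-c)@Q,s["position"][2],"F",s["force"])
def look(n,f):
    p,X=world(n); save(f,p)
    L=(X[...,:2]-c)@Q; return p,np.concatenate([L,X[...,2:]],-1)
E
python3 - <<'E'
from mug import *
p,L=look("scene","s2.png"); save("s2c.png",cv2.resize(p[120:320,230:470],None,fx=3,fy=3))
E
```

```text
2.85 tcp local [-0.01377205  0.08698272] 0.18920153417555832 F [-0.00225337  0.60186658  1.07623497]
```

View pics/s2c.png

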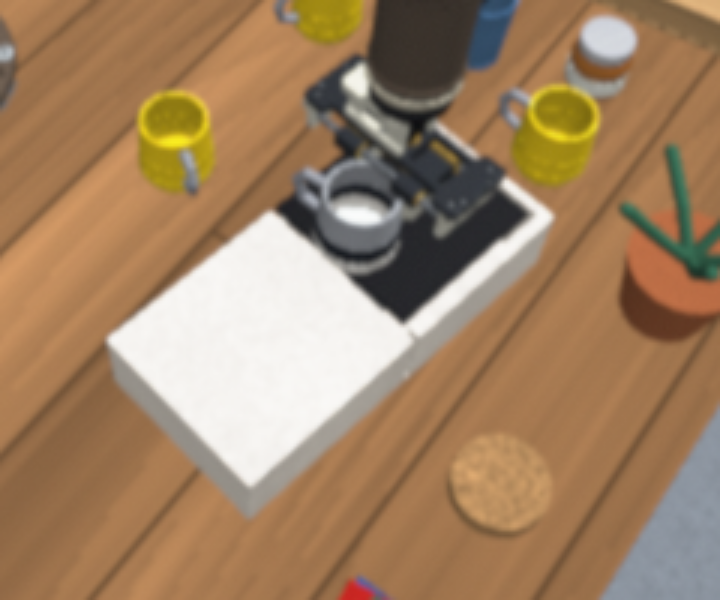

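The mug (crop 358,210) is upright in front of the fingers, being pushed towards the white top. Continue.

Request:
{"method": "carry_out", "body": {
  "plan": [
    [-0.1, -0.7, 0, 0, 4],
    [-0.2, -1.4, 0, 0, 4],
    [-0.3, -2.1, 0, 0, 4],
    [-0.5, -2.8, 0, 0, 4],
    [-0.6, -3.6, 0, 0, 4],
    [-0.7, -4.4, 0, 0, 4],
    [-0.9, -5.2, 0, 0, 4],
    [-1, -6, 0, 0, 4],
    [-1.1, -6.8, 0, 0, 4],
    [-1.3, -7.6, 0, 0, 4],
    [-1.4, -8.4, 0, 0, 4],
    [-1.5, -9.2, 0, 0, 4],
    [-1.7, -10, 0, 0, 4],
    [-1.8, -10.8, 0, 0, 4],
    [-1.9, -11.6, 0, 0, 4],
    [-2.1, -12.4, 0, 0, 4],
    [-2.2, -13.1, 0, 0, 4],
    [-2.3, -13.6, 0, 0, 4],
    [-2.3, -13.9, 0, 0, 4],
    [-2.3, -13.9, 0, 0, 4]
  ]
}}

```text
clock: 4.9
position: [0.5625, -0.0178, 0.1889]
ee_rot: [-2.399, -2.027, 0.001]
force: [0.5, 0.8, -0.4]
width: 0.436
```

Request:
{"method": "carry_out", "body": {
  "plan": [
    [0.3, 2, 0, 0, 4],
    [0.7, 4, 0, 0, 4],
    [0.7, 4, 4, 0, 4],
    [0.7, 4, 8, 0, 4],
    [0.7, 4, 10, 0, 2],
    [0.7, 4, 10, 0, 0],
    [0.7, 4, 10, 0, 0],
    [0.7, 4, 10, 0, 0]
  ]
}}

```text
clock: 5.7
position: [0.5689, 0.0223, 0.2877]
ee_rot: [-2.398, -2.027, 0.004]
force: [0.1, 0.1, -0.5]
width: 0.136
```

```bash
python3 - <<'E'
from mug import *
p,L=look("scene","s3.png"); save("s3c.png",cv2.resize(p[120:320,230:470],None,fx=3,fy=3))
m=(L[...,2]>.12)&(L[...,2]<.182)&(abs(L[...,0])<.1)&(L[...,1]<0.02)&(L[...,1]>-.21)
print("mug local",L[m].min(0),L[m].max(0),len(L[m]))
print(s["joints"].round(2),s["width"])
E
```

```text
5.7 tcp local [-0.01406808 -0.01349029] 0.28769784604894383 F [ 0.11081617  0.11444472 -0.52703388]
mug local [-0.08207935 -0.1446711   0.12005171] [ 0.02763766 -0.06409942  0.18088656] 738
[-0.48  0.37  0.48  1.74 -0.19  1.08 -0.11] 0.13556484899425114
```

View pics/s3c.png

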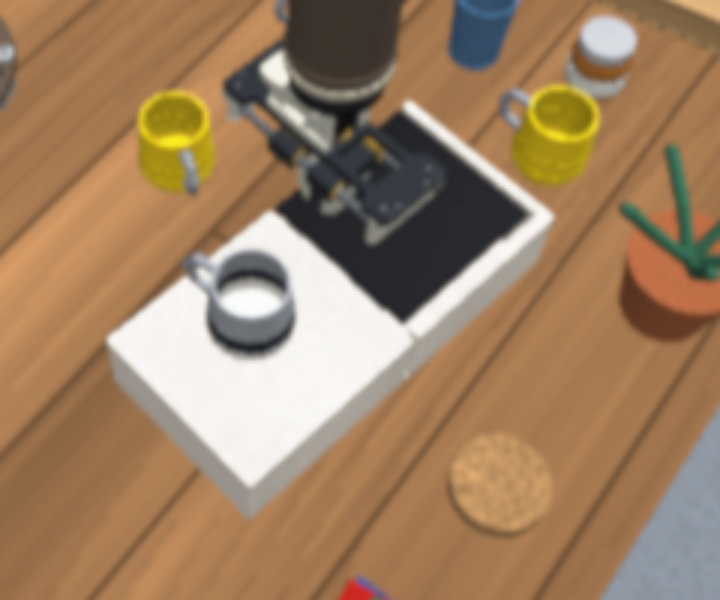

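The mug stands upright on the white top at console (-14, -104) mm, 55 mm clear of the lid edge. Next, go above the press point with the jaws shut.

Request:
{"method": "carry_out", "body": {
  "plan": [
    [-2, 4.5, 0, 0, 0],
    [-4, 9, 0, 0, 0],
    [-5.8, 12.7, 0, 0, 0],
    [-5.8, 12.7, 0, 0, 0],
    [-5.8, 12.7, -4, 0, 0],
    [-5.8, 12.7, -8, 0, 0],
    [-5.8, 12.7, -11.6, 0, 0],
    [-5.8, 12.7, -11.6, 0, 0],
    [-5.8, 12.7, -11.6, 0, 0]
  ]
}}

```text
clock: 6.65
position: [0.5108, 0.1486, 0.1715]
ee_rot: [-2.399, -2.026, 0.008]
force: [0.6, 0.2, 0.7]
width: 0.006
```

```bash
python3 - <<'E'
from mug import *
print(s["width"])
E
```

```text
6.65 tcp local [-0.09212347  0.10154852] 0.17148432127170254 F [0.56324921 0.22669887 0.72105518]
0.006105163516510085
```

Tip is at 0.106, 15 mm above the lid. Press in: contact after about 1.5 cm, and the catch about 5 mm beyond that.

Request:
{"method": "carry_out", "body": {
  "plan": [
    [0, 0, -0.6, 0, 0],
    [0, 0, -1.2, 0, 0],
    [0, 0, -1.5, 0, 0],
    [0, 0, -1.7, 0, 0],
    [0, 0, -1.8, 0, 0],
    [0, 0, -1.8, 0, 0]
  ]
}}

```text
clock: 7.25
position: [0.5111, 0.1488, 0.1542]
ee_rot: [-2.399, -2.026, 0.006]
force: [-1.8, 0.3, 6.5]
width: 0.005
```

Request:
{"method": "carry_out", "body": {
  "plan": [
    [0, 0, -0.1, 0, 0],
    [0, 0, -0.2, 0, 0],
    [0, 0, -0.3, 0, 0],
    [0, 0, -0.35, 0, 0],
    [0, 0, -0.35, 0, 0]
  ]
}}

```text
clock: 7.75
position: [0.511, 0.1488, 0.1515]
ee_rot: [-2.398, -2.025, 0.006]
force: [-2.3, -1.3, 7.4]
width: 0.005
```

Request:
{"method": "carry_out", "body": {
  "plan": [
    [0, 0, -0.1, 0, 0],
    [0, 0, -0.15, 0, 0],
    [0, 0, -0.15, 0, 0]
  ]
}}

```text
clock: 8.05
position: [0.511, 0.1488, 0.1508]
ee_rot: [-2.398, -2.025, 0.005]
force: [-2.9, -0.8, 8.7]
width: 0.006
```

Request:
{"method": "carry_out", "body": {
  "plan": [
    [0, 0, 4, 0, 0],
    [-1, 0, 9, 0, 0],
    [-3, 0.5, 14, 0, 0],
    [-6, 1, 18, 0, 0],
    [-6, 1, 18, 0, 0],
    [-6, 5, 18, 0, 0],
    [-6, 10, 18, 0, 0],
    [-6, 15, 18, 0, 0],
    [-6, 20, 18, 0, 0],
    [-6, 20, 18, 0, 0],
    [-6, 20, 18, 0, 0],
    [-6, 20, 18, 0, 0]
  ]
}}

```text
clock: 9.25
position: [0.4514, 0.3474, 0.3304]
ee_rot: [-2.4, -2.024, 0.006]
force: [0.3, -0.6, 0.5]
width: 0.003
```

```bash
python3 - <<'E'
from mug import *
p,L=look("scene","s4.png"); save("s4c.png",cv2.resize(p[60:360,140:540],None,fx=2,fy=2))
p2,L=look("top","t4.png")
z=L[...,2]
m=(L[...,1]>.03)&(L[...,1]<.17)&(abs(L[...,0])<.09)&(p2.max(2)<70)&(z>.07)&(z<.2)
k=np.polyfit(L[m][:,0],z[m],1); print("lid angle",np.arctan(-k[0]),m.sum())
m=(z>.12)&(z<.185)&(abs(L[...,0])<.1)&(L[...,1]<-.02)&(L[...,1]>-.21)
print("mug",L[m].min(0),L[m].max(0))
E
```

```text
9.25 tcp local [-0.18342403  0.28787861] 0.33041638263107787 F [ 0.25540241 -0.62528818  0.48285991]
lid angle 0.4558759029586908 2490
mug [-0.0865709  -0.14295983  0.12016911] [ 0.02164389 -0.06021033  0.18456125]
```

View pics/s4c.png

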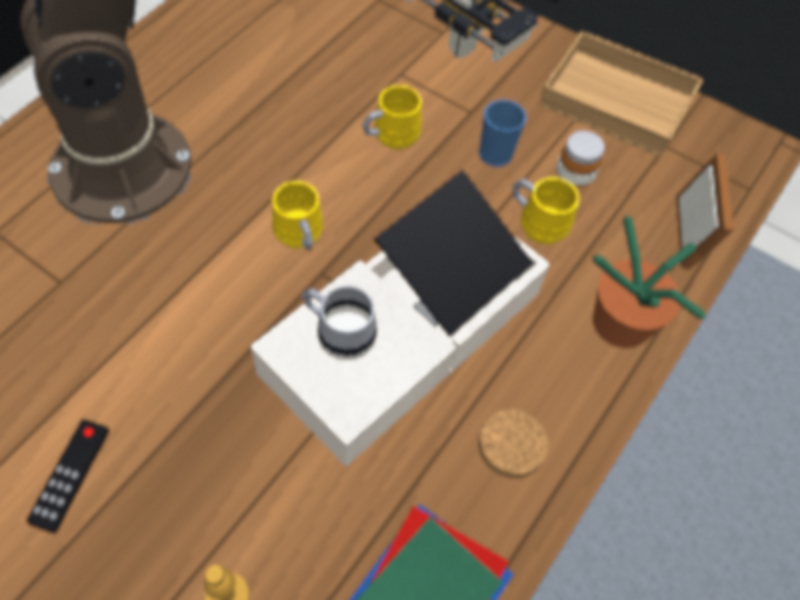

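The lid stands ajar at 0.456 rad (crop 458,250) and the mug is upright on the white top (347,320). The rest is in place, with the arm clear.

```bash
python3 -c "
from cell import arm
print(arm.sign_off())"
```

```text
the job is handed in; nothing more can be done
None
```

The job is done and handed in, with the robot's clock at about 9.3 s of the 51 s allowed. I slid the mug upright off the lid with the two fingers. I then pressed the lid near its free edge, about 6 mm down at roughly 8.7 N, and it sprang open by itself when I lifted clear.

- **Mug:** it stands at about console (-14, -104) mm, with its nearest side about 55 mm from the lid. A second reading after the press agreed within a few mm.
- **Lid:** it measured 0.456 rad, against about 0.46 expected.
- **Other things:** the other objects looked undisturbed in the last picture. I checked this by eye only.
- **Robot:** the arm was clear of everything, with about 0.8 N on the wrist, which is noise level.

No checks failed or disagreed.

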